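# Vibration check on the bowl cutter

## Task

Shut the lid of the small bowl cutter fully, and only then lift the orange vibration pen out of its black cradle. Hold the pen's brass tip on the black dot in the yellow ring on the cutter's sloping gear cover, the pen square to that slope, pressing lightly so that the spring tip goes in about half way and is not bottomed. Finish while still holding it there; never ram the pen into the cutter, and do not disturb the other things on the table.

Things in the scene. Friction and masses are not known exactly. Their poses are not given: they have to be found in the camera images.
- cutter: Bowl cutter, a bright metal machine 280 mm (x) by 360 mm (y), fixed. Origin at the centre of its underside, on the table; z up; -x its front, towards the robot; +y its left. Left half: tub with the lid, rim 130 mm above the table. Right half: gear cover, a block 150 mm wide whose top slopes down to the front at 15 degrees (0.26 rad), highest edge about 155 mm up.
- spot: Marked spot on the sloping gear cover: flat black dot 20 mm across in a yellow ring 34 mm across, 2 mm proud of the cover, rigid, about 130 mm above the table. Origin at the centre of the dot's top face; its z axis is the slope's outward normal (15 degrees off vertical, leaning to the cutter's front). The pen should lie along this axis, its top leaning to the cutter's front.
- lid (a joint): Angle of the cutter's lid in rad: 0 is fully shut, it grows as the lid opens upward about its far edge. Starts 0.45 to 0.85. The hinge is stiff: the lid stays where it is left and closes with a downward push of a few newtons (about 2 to 8 N) on its handle; it stops against the tub rim at 0.
- lid_handle (a point): Centre of the lid's handle: a black round bar, 14 mm diameter and 100 mm long along the cutter's y, on two posts near the lid's front (free) edge. With the lid shut it is level, 160 mm above the table, its axis 22 mm above the lid's top face. It may be pushed from above or pinched.
- lid_hinge (a point): Point on the hinge axis, in the middle of the lid's far edge, 130 mm above the table. The axis runs along the cutter's y. The handle's axis lies 195 mm to the front of it and 30 mm above it when the lid is shut.
- cradle: The pen's cradle, a black block 75 x 75 x 72 mm high, fixed, open round hole (22 mm) in the middle of its top. Origin at the centre of its underside.
- pen_grip (a point): Middle of the pen's orange grip, 26 (pen x) by 22 (pen y) by 60 mm (pen z, up along the pen); either pair of flat sides may be gripped. Below it: black flange (34 mm wide, 6 mm thick), steel nose (18 mm wide, 40 mm long), brass tip. The pen starts upright, flange resting on the cradle, this point 108 mm above the table; lift straight up 60 mm or more to free the tip. About 0.16 kg.
- tip_end (a point): End of the pen's brass tip (8 mm diameter, 18 mm out of the nose), on the pen's axis, 94 mm below the grip's middle when the tip is free.
- pen_tip (a joint): How far the spring tip is pushed into the pen, in m: 0 free, 0.012 bottomed. The spring pushes back with 1 N at the start and 5 N at the bottom; about 3 N half way.
- shaker: Bystander: steel shaker jar, 60 mm across, 100 mm high; origin under its centre. It and the cradle change places between starts.
- bowl: Bystander: steel bowl, 150 mm across, 60 mm high; origin under its centre.
- disc: Bystander: steel cutting disc lying flat, 170 mm across, 8 mm thick; origin under its centre.
- sanitiser: Bystander: pale bottle with a green label, 56 mm across, 160 mm high; origin under its centre.
- pusher: Bystander: ivory pusher standing on its flange, 68 mm across, 150 mm high; origin under its centre.
- spatula: Bystander: spatula lying on the table.
Not all that is in view belongs to the job. Leave any pink or turquoise look-alike of the part that bears pen_grip alone. Of the things that look like the cradle, take the one that is farthest to the robot's right at the start.

How it is judged:
By the outcome, as a careful person would: the job done as asked, in the order asked, and still so for the second after the job is handed in, while the arm keeps its last pose, push and grip.
It also fails if it takes over 51 s, if anything falls off the work surface, if the arm or the gripper's body presses on something with over 40 N, if the wrist force passes 120 N, or if a joint passes its speed limit or range.

## Robot

A 6-joint arm with a two-finger parallel gripper is mounted at the origin on the work surface. World frame = base frame: x ahead of the robot, y to its left, z up, the work surface at z = 0. Lengths are in mm, angles in rad, forces in N, time in s.
With the tool pointing down it reaches from about 375 to 925 mm from the base axis. Payload 5.7 kg.
Tool frame: the origin (TCP) lies at the very end of the fingers, on their centre line; the grasp point (between the pads) lies 19 mm behind it; z points along the fingers, y is the line along which they close (so a half turn about z gives the same grasp; the last joint's range is limited). The gripper opens to 88 mm and grips with 3 to 60 N. Pads are 20 mm wide; open, the fingers measure 115 mm over their backs; the gripper's body (75 mm by 178 mm) begins 61 mm behind the grasp point.
Start: joints at [-1.43, 0.359, 1.51, -0, 1.272, -0.115], TCP at [151.798, -580.448, 222.623] pointing down, gripper open.
Joint ranges: [-2.97, 2.97], [-1.01, 2.36], [0.21, 2.38], [-0.96, 4.11], [0.2, 2.71], [-2.98, 2.98]. Speed limits (rad/s): [2.39, 2.39, 3.14, 3.14, 3.14, 3.14].

## Interface

Orientations are given as a unit quaternion [w, x, y, z].
In Python, from cell import monitor, optics, finish_job gives the robot as it stands.
- The arm moves only by the shell command python3 -m creep 'ROWS' [FORCE]. ROWS is a JSON object of lists of equal length, an entry for each row: "travel": the shift along the world's x, y, z in m, a list of three; "spin": the turn about the world's z in degrees; "claw": the finger opening in m, from 0 to 0.0878. A call has exactly 10 rows; each row is the pose to reach, as a shift and turn from the pose commanded when the call began; what a row does not reach only later rows make up. A row lasts 1/12 s, in which the tool goes at most 41.7 mm and 7.16 degrees, less where a joint would pass 70% of its speed; a pose out of reach is approached as far as the arm can. A call with a gripper value outside its range is refused whole. The fingers move at their own pace and stop on an object; FORCE is the grip in N (left out, the last holds). Time passes only in rows, so rows that repeat a pose let the fingers close, or fill a call up. It gives the time, the measured TCP pose, the force, the opening and the grip force at its end, in the units of the state.
- monitor.observe(): the state, without advancing time (a new reading comes with each control period).
- optics.get_image(name): name is "scene" or "top" or "wrist"; returns the picture (480x640x3 uint8, red, green, blue); there is no depth.
- optics.camera_model(name): a dict with "fovy" (degrees; the focal length in pixels is half the picture's height over the tangent of half this angle, whatever the lens; pixels are square), "cx", "cy" (the principal point, pixels), "k1" (the pictures are not rectified: a ray, as slopes to the right and down, at radius r is drawn at 1 + k1 r^2 times it, then the intrinsics apply), "R" (3x3) and "t" (3): a world point X has camera coordinates R X + t; the wrist camera has in their place "T_tool_cam" (4x4, takes a point from camera to tool coordinates, whose origin is the TCP and whose axes are the flange's). Camera axes: x right, y down, z forward; pixel columns grow to the right and rows downward; lengths in mm; the calibration is good to about 2 mm. A picture is of the moment at which its call begins: read the wrist's pose just before it. camera_model takes no time and is no camera call.
- finish_job(): hands the job in; it is judged then, once.
The state is a dict: "t": time; "qpos": joint angles; "dq": joint speeds; "joint_torque": joint torques, N m; "ee_pos": TCP position; "eef_rot": TCP orientation; "wrist_force": force on the tool from outside, world axes, zero at the start; "wrist_torque": the same for the moment, N m; "opening": finger opening in mm; "finger_force": force on a finger pad.
Only numpy, scipy, OpenCV 4.12 (cv2) and the standard library are available. Lean on these libraries where they do the work, as an engineer would, in place of code of your own. Each camera call takes 0.05 s, during which the arm holds its last target. There are 200 camera calls.

## Working session

There is one attempt and no reset: what is moved stays moved. The work goes in short steps, Python scripts to look and compute and a shell command to move; the robot and the scene stay as the last step left them, time stands still between calls to the robot, and variables do not carry over. Pictures are saved under pics/ and viewed, at most 10 in all, crops included, and the job is handed in when it is done.

```bash
mkdir -p pics; ls
python3 - <<'E'
from cell import monitor, optics
import cv2, json
s=monitor.observe(); print(s)
for n in ("scene","top","wrist"):
    im=optics.get_image(n); cv2.imwrite(f"pics/{n}0.png",im[:,:,::-1]); print(n,optics.camera_model(n))
E
```

```text
pics
{'t': 0.0, 'qpos': array([-1.43011712e+00,  3.59457731e-01,  1.51143575e+00, -2.35492714e-05,
        1.27250425e+00, -1.15108971e-01]), 'dq': array([ 4.67781025e-04, -2.19165631e-04,  4.00772295e-06,  6.86724714e-04,
        1.93668304e-03, -1.54062638e-04]), 'joint_torque': array([ 3.06429010e-04, -5.15379453e+01, -2.70724207e+01,  6.72722608e-02,
        3.51126166e-02, -1.01754790e-04]), 'ee_pos': array([ 151.68540483, -579.78900707,  221.83648596]), 'eef_rot': array([-9.02317913e-04,  9.91831846e-01,  1.27549104e-01, -2.27893257e-05]), 'wrist_force': array([-0.30469794,  0.75697665, -0.42959335]), 'wrist_torque': array([-0.05934045, -0.02425155,  0.02152102]), 'finger_force': 0.0, 'opening': 87.82250263069572}
scene {'fovy': 47.0908213334057, 'cx': 315.0435094064372, 'cy': 241.1865670823278, 'k1': -0.11231791998296352, 'R': array([[ 0.61563134,  0.78789577,  0.0147754 ],
       [ 0.6303342 , -0.48109289, -0.60928518],
       [-0.47294487,  0.38440849, -0.79281351]]), 't': array([-336.69345654, -290.8116418 , 1743.29244164])}
top {'fovy': 54.8509114127507, 'cx': 324.0139197323582, 'cy': 243.0926057729263, 'k1': -0.09230230040659312, 'R': array([[-3.08322327e-03, -9.99995217e-01, -2.43105634e-04],
       [-9.85892712e-01,  3.08042585e-03, -1.67350144e-01],
       [ 1.67350093e-01, -2.76301786e-04, -9.85897495e-01]]), 't': array([  23.05167376,  548.43094119, 1503.39619292])}
wrist {'fovy': 69.36614745509613, 'cx': 325.732003259868, 'cy': 239.43746724609488, 'k1': -0.061952969533230956, 'T_tool_cam': array([[-8.76267898e-04, -9.59553828e-01, -2.81523859e-01,
         7.80810603e+01],
       [ 9.99999365e-01, -1.04049899e-03,  4.33879566e-04,
         6.23140035e-01],
       [-7.09256090e-04, -2.81523300e-01,  9.59554130e-01,
        -1.61572007e+02],
       [ 0.00000000e+00,  0.00000000e+00,  0.00000000e+00,
         1.00000000e+00]])}
```

View pics/scene0.png

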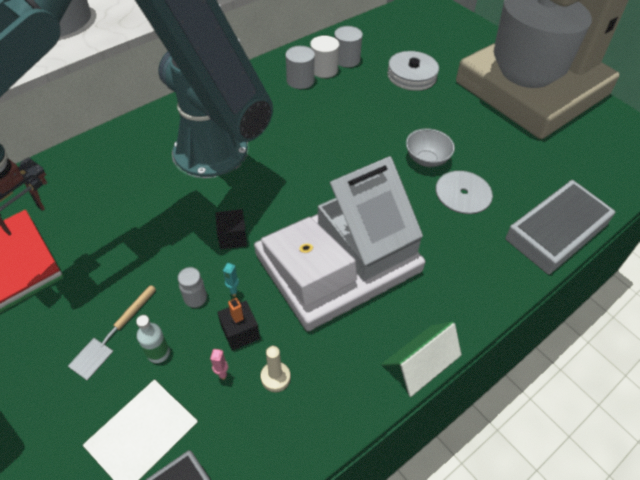

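View pics/top0.png

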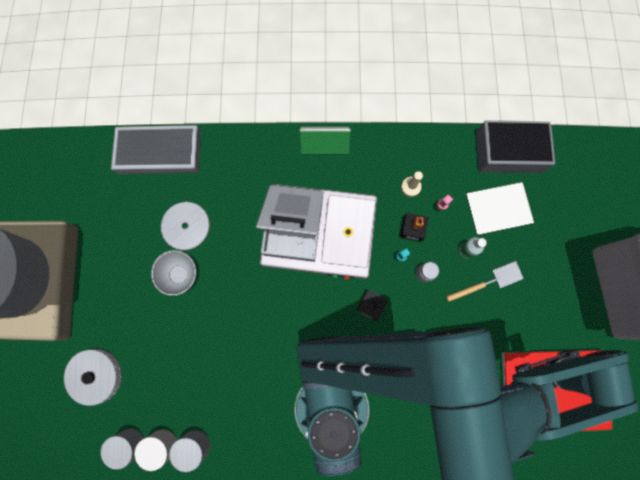

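```bash
cat > h.py <<'E'
import numpy as np, cv2
from scipy.spatial.transform import Rotation as Ro
from cell import monitor, optics
def K(m):
    f=240/np.tan(np.radians(m['fovy'])/2); return np.array([[f,0,m['cx']],[0,f,m['cy']],[0,0,1.]])
def ext(name,s=None):
    m=optics.camera_model(name)
    if name!='wrist': return m,m['R'],m['t']
    q=s['eef_rot']; Rt=Ro.from_quat([q[1],q[2],q[3],q[0]]).as_matrix()
    T=m['T_tool_cam']; Rw=Rt@T[:3,:3]; c=Rt@T[:3,3]+s['ee_pos']
    return m,Rw.T,-Rw.T@c
def ray(name,px,s=None):
    m,R,t=ext(name,s)
    u=cv2.undistortPoints(np.array([[px]],float),K(m),np.array([m['k1'],0,0,0.]))[0,0]
    # k1 acts on ideal radius: same as OpenCV model
    d=R.T@np.array([u[0],u[1],1]); return -R.T@t,d/np.linalg.norm(d)
def plane(name,px,z,s=None):
    o,d=ray(name,px,s); return o+d*(z-o[2])/d[2]
def tri(a,b):
    (o1,d1),(o2,d2)=a,b
    A=np.stack([d1,-d2],1); l=np.linalg.lstsq(A,o2-o1,rcond=None)[0]
    p,q=o1+l[0]*d1,o2+l[1]*d2; return (p+q)/2,np.linalg.norm(p-q)
def proj(name,X,s=None):
    m,R,t=ext(name,s)
    return cv2.projectPoints(np.array([X],float),cv2.Rodrigues(R)[0],t,K(m),np.array([m['k1'],0,0,0.]))[0][0,0]
def blob(im,lo,hi,roi=None,amin=8):
    h=cv2.cvtColor(im,cv2.COLOR_BGR2HSV); k=cv2.inRange(h,np.array(lo),np.array(hi))
    if roi: x0,y0,x1,y1=roi; z=np.zeros_like(k); z[y0:y1,x0:x1]=k[y0:y1,x0:x1]; k=z
    n,l,st,c=cv2.connectedComponentsWithStats(k)
    return [(c[i].round(1).tolist(),st[i].tolist(),cv2.minAreaRect(np.argwhere(l==i)[:,::-1].astype(np.float32))) for i in range(1,n) if st[i][4]>=amin]
E
python3 - <<'E'
from h import *
t=cv2.imread('pics/top0.png'); s=cv2.imread('pics/scene0.png')
for nm,im,r1,r2,r3,r4 in (('top',t,(395,205,435,245),(330,215,365,250),(262,205,320,235),(395,205,435,245)),('scene',s,(215,285,260,350),(290,230,325,260),(330,160,400,195),(215,300,262,350))):
    print(nm,'orange',blob(im,(4,130,60),(18,255,255),r1)); print('yel',blob(im,(20,110,80),(35,255,255),r2))
    print('handle',blob(im,(0,0,0),(180,255,45),r3)); print('cradle',blob(im,(0,0,0),(180,255,40),r4,60))
a=np.vstack([cv2.resize(t[180:300,250:450],None,fx=4,fy=4)[:,:800]]); cv2.imwrite('pics/c1.png',a)
b=cv2.resize(s[150:350,210:430],None,fx=3,fy=3,interpolation=cv2.INTER_CUBIC); cv2.imwrite('pics/c2.png',b)
E
```

```text
top orange [([418.0, 222.5], [413, 217, 11, 12, 98], ((418.0, 222.5), (11.0, 10.0), 90.0))]
yel [([347.8, 231.5], [344, 227, 9, 10, 53], ((347.5000305175781, 231.50003051757812), (8.485280990600586, 8.485280990600586), 45.0))]
handle [([273.5, 219.0], [272, 217, 5, 6, 20], ((274.0, 219.5), (5.0, 4.0), 90.0)), ([301.6, 223.6], [300, 222, 4, 5, 13], ((301.5, 224.0), (4.0, 3.0), 90.0))]
cradle [([402.8, 227.5], [400, 215, 7, 23, 89], ((403.0, 226.0), (22.0, 6.0), 90.0))]
scene orange [([235.9, 310.9], [228, 298, 16, 25, 218], ((235.5823516845703, 309.87054443359375), (23.86235237121582, 11.822710990905762), 77.47119140625))]
yel [([305.6, 247.8], [300, 244, 12, 8, 65], ((305.5, 247.5), (7.0, 11.0), 90.0))]
handle [([367.2, 175.5], [349, 167, 37, 18, 97], ((367.2059326171875, 175.4593963623047), (3.1465837955474854, 38.577117919921875), 65.85445404052734))]
cradle [([242.4, 337.1], [221, 323, 39, 27, 477], ((241.10118103027344, 330.61529541015625), (29.63785171508789, 32.88783264160156), 67.16634368896484))]
```

View pics/c1.png

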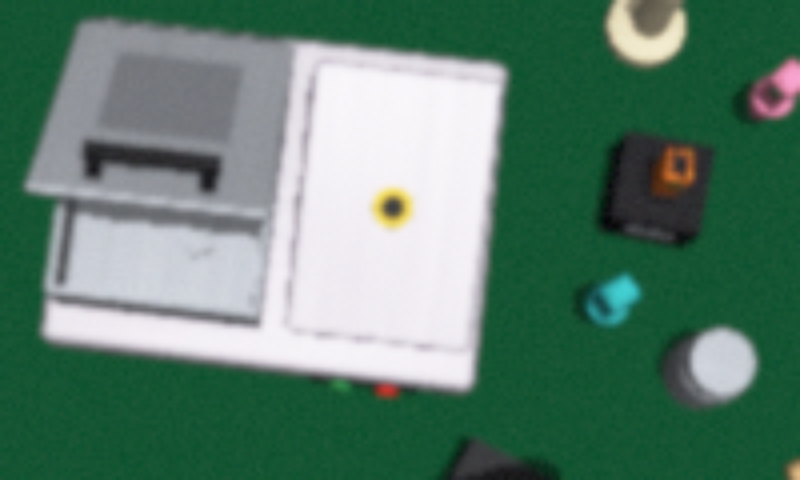

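View pics/c2.png

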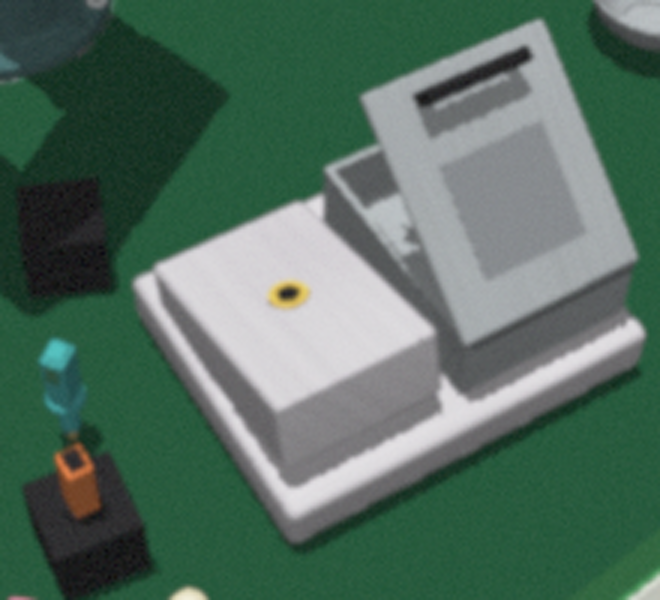

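Run:
```python
from h import *
np.set_printoptions(precision=1,suppress=True)
T=lambda x,y:(250+x/4-.4,180+y/4-.4); S=lambda x,y:(210+x/3-.33,150+y/3-.33)
def both(a,b): return tri(ray('top',a),ray('scene',b))
print('spot',both((347.8,231.5),(305.6,247.8)))
print('pen',both((418,222.5),(235.9,310.9)))
print('handle',both((T(152,153)),(367.2,175.5)), both(T(84,147),S(417,101)),both(T(220,159),S(530,53)))
for n,a,b in (('baseFR',T(470,388),S(135,282)),('baseBR',T(508,68),S(296,543))): print(n,both(a,b),plane('top',a,25))
print('FL',plane('top',T(42,342),25))
print('coverR front/back', plane('top',T(466,350),120),plane('top',T(503,75),155))
# cradle top corners (z=72): from crop c1
for p in ((622,133),(714,147),(605,222),(690,238)): print(plane('top',T(*p),72))
for p in ((25,492),(108,456),(145,520),(56,558)): print('s',plane('scene',S(*p),72))
# pen top face orange rect c1
for p in ((667,148),(694,150),(692,185),(664,182)): print('pt',plane('top',T(*p),138))
for p in ((55,455),(85,447),(96,470),(63,478)): print('pts',plane('scene',S(*p),138))
```

```text
spot (array([572.2, -53.3, 129.9]), np.float64(2.7113265819081382))
pen (array([ 605.9, -282.3,  108.9]), np.float64(4.706033967811222))
handle (array([581.8, 124.7, 280.4]), np.float64(2.10058632464523)) (array([569.1, 138.3, 249.1]), np.float64(92.0523394308231)) (array([596.2, 107.3, 323.4]), np.float64(84.14097586838186))
baseFR (array([ 435.6, -118.4,   55.8]), np.float64(4.190628247590766)) [ 437.5 -123.1   25. ]
baseBR (array([ 714.8, -157.1,   33. ]), np.float64(7.717059415575032)) [ 714.9 -161.3   25. ]
FL [477.4 237.4  25. ]
coverR front/back [ 458.5 -111.5  120. ] [ 673.4 -141.8  155. ]
[ 645.8 -249.9   72. ]
[ 633.7 -326.9   72. ]
[ 570.2 -233.2   72. ]
[ 556.5 -303.6   72. ]
s [ 567.4 -309.5   72. ]
s [ 579.6 -238.6   72. ]
s [ 645.7 -248.1   72. ]
s [ 631.6 -321.6   72. ]
pt [ 617.8 -273.7  138. ]
pt [ 616.1 -295.4  138. ]
pt [ 587.6 -292.6  138. ]
pt [ 590.1 -270.2  138. ]
pts [ 591.4 -287.8  138. ]
pts [ 599.2 -265.9  138. ]
pts [ 621.2 -270.4  138. ]
pts [ 612.  -293.9  138. ]
```

```bash
python3 -m creep '{"travel":[[0.01,0.02,0.03],[0.03,0.05,0.05],[0.05,0.08,0.07],[0.07,0.115,0.09],[0.09,0.15,0.11],[0.11,0.18,0.12],[0.13,0.215,0.13],[0.15,0.25,0.13],[0.17,0.285,0.13],[0.19,0.32,0.13]],"spin":[-2.17,-4.34,-6.51,-8.68,-10.85,-13,-15.2,-17.4,-19.5,-21.7],"claw":[0,0,0,0,0,0,0,0,0,0]}' 20
python3 -m creep '{"travel":[[0.02,0.033,0],[0.04,0.066,0],[0.06,0.1,0],[0.08,0.133,0],[0.1,0.166,0],[0.12,0.2,0],[0.14,0.233,0],[0.16,0.266,0],[0.18,0.3,0],[0.2,0.333,0]],"spin":[0,0,0,0,0,0,0,0,0,0],"claw":[0,0,0,0,0,0,0,0,0,0]}'
```

```text
t: 0.98
ee_pos: [342.2, -258.5, 352.9]
eef_rot: [0.0, 0.998, -0.063, 0.0]
wrist_force: [-0.5, 0.1, 0.0]
opening: 24.6
finger_force: 0.0
t: 1.82
ee_pos: [542.2, 74.7, 352.4]
eef_rot: [-0.0, 0.998, -0.061, -0.0]
wrist_force: [0.1, -0.6, 0.4]
opening: 0.5
finger_force: 0.0
```

Run:
```python
from h import *
s=monitor.observe(); im=optics.get_image('wrist')[:,:,::-1].copy(); cv2.imwrite('pics/w1.png',im)
print(proj('wrist',[581.8,124.7,280.4],s),proj('wrist',[572.2,-53.3,130],s))
for b in blob(im,(0,0,0),(180,255,50),None,150): print(b)
```

```text
[245.62606798 206.70078032] [437.51340337 169.6398042 ]
([579.2, 117.3], [537, 87, 95, 67, 3723], ((584.0538940429688, 119.56922912597656), (87.56851959228516, 63.62981414794922), 7.125016689300537))
([255.5, 211.5], [182, 200, 133, 30, 2244], ((248.0, 214.5), (29.0, 132.0), 90.0))
([325.6, 320.2], [321, 278, 10, 81, 583], ((325.5, 318.0), (80.0, 9.0), 90.0))
([465.0, 300.8], [437, 279, 82, 54, 1336], ((474.0870361328125, 299.20501708984375), (44.442626953125, 76.96060180664062), 68.79077911376953))
([487.2, 325.9], [476, 312, 27, 34, 377], ((489.1114501953125, 327.8789367675781), (33.9163932800293, 21.839672088623047), 73.61045837402344))
([260.4, 378.8], [196, 322, 125, 112, 12680], ((257.80316162109375, 378.0720520019531), (111.29480743408203, 123.61954498291016), 89.33380126953125))
([391.2, 375.1], [332, 322, 125, 104, 11797], ((394.20953369140625, 374.0649108886719), (123.57156372070312, 103.27742767333984), 0.6510604023933411))
([318.2, 455.3], [0, 372, 640, 108, 26663], ((319.5, 425.5), (107.0, 639.0), 90.0))
```

View pics/w1.png

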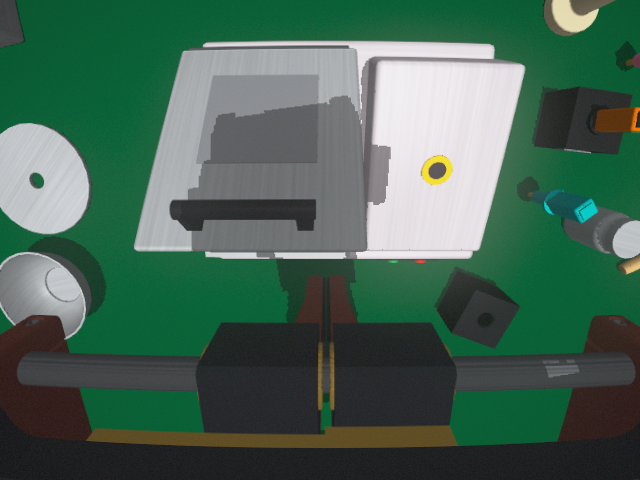

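```bash
python3 -m creep '{"travel":[[0.02,0.025,-0.02],[0.04,0.05,-0.04],[0.04,0.05,-0.055],[0.04,0.05,-0.065],[0.034,0.0507,-0.0705],[0.028,0.0515,-0.076],[0.022,0.052,-0.082],[0.0167,0.053,-0.0886],[0.011,0.0535,-0.0953],[0.006,0.054,-0.102]],"spin":[0,0,0,0,0,0,0,0,0,0],"claw":[0,0,0,0,0,0,0,0,0,0]}'
```

```text
t: 2.7
ee_pos: [546.5, 126.2, 250.8]
eef_rot: [0.0, 0.998, -0.062, -0.0]
wrist_force: [-1.7, -1.0, 5.1]
opening: 0.7
finger_force: 2.4
```

```bash
python3 -m creep '{"travel":[[-0.0048,0.0006,-0.0071],[-0.0092,0.0011,-0.0145],[-0.0133,0.0016,-0.022],[-0.017,0.002,-0.0298],[-0.0205,0.0025,-0.0377],[-0.0236,0.003,-0.0457],[-0.0263,0.0032,-0.0539],[-0.0288,0.0035,-0.0621],[-0.031,0.0037,-0.0705],[-0.0325,0.004,-0.0789]],"spin":[0,0,0,0,0,0,0,0,0,0],"claw":[0,0,0,0,0,0,0,0,0,0]}'
python3 -m creep '{"travel":[[0,0,-0.001],[0,0,-0.002],[0,0,-0.003],[0,0,-0.004],[0,0,-0.005],[0,0,-0.0055],[0,0,-0.006],[0,0,-0.006],[0,0,-0.006],[0,0,-0.006]],"spin":[0,0,0,0,0,0,0,0,0,0],"claw":[0,0,0,0,0,0,0,0,0,0]}'
```

```text
t: 3.53
ee_pos: [515.0, 130.6, 170.7]
eef_rot: [-0.0, 0.998, -0.061, -0.0]
wrist_force: [-1.7, -0.5, 4.8]
opening: 0.4
finger_force: 1.5
t: 4.37
ee_pos: [515.6, 130.6, 166.9]
eef_rot: [-0.0, 0.998, -0.061, 0.001]
wrist_force: [-3.2, 0.0, 9.6]
opening: 0.3
finger_force: 4.6
```

```bash
python3 -m creep '{"travel":[[0,0,-0.001],[0,0,-0.002],[0,0,-0.003],[0,0,-0.003],[0,0,-0.003],[0,0,0.01],[0,0,0.03],[0,0,0.06],[-0.01,-0.02,0.09],[-0.02,-0.05,0.11]],"spin":[0,0,0,0,0,0,0,0,0,0],"claw":[0,0,0,0,0,0.03,0.05,0.07,0.07,0.07]}'
python3 - <<'E'
from h import *
im=optics.get_image('scene')[:,:,::-1].copy(); cv2.imwrite('pics/s2.png',cv2.resize(im[150:350,210:430],None,fx=3,fy=3))
E
```

```text
t: 5.2
ee_pos: [497.0, 81.6, 278.6]
eef_rot: [-0.001, 0.998, -0.06, 0.002]
wrist_force: [1.1, -0.4, -0.2]
opening: 30.0
finger_force: 0.0
```

View pics/s2.png

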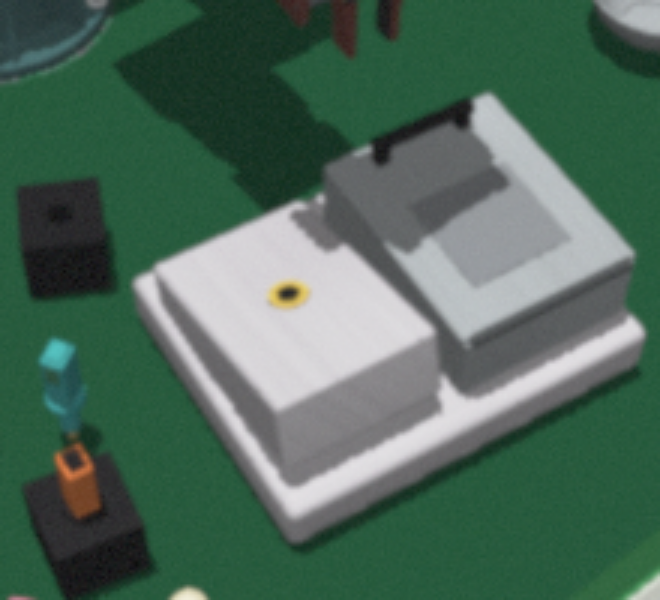

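```bash
python3 -m creep '{"travel":[[0.007,-0.036,0],[0.014,-0.073,0],[0.02,-0.109,0],[0.027,-0.145,0],[0.034,-0.182,0],[0.041,-0.218,0],[0.048,-0.254,0],[0.054,-0.29,0],[0.061,-0.327,0],[0.068,-0.363,0]],"spin":[0,0,0,0,0,0,0,0,0,0],"claw":[0.07,0.07,0.07,0.07,0.07,0.07,0.07,0.07,0.07,0.07]}'
python3 - <<'E'
from h import *
optics.get_image('top')
s=monitor.observe(); im=optics.get_image('wrist')[:,:,::-1].copy(); cv2.imwrite('pics/w2.png',im); print(s['ee_pos'],s['t'])
for b in blob(im,(4,130,60),(18,255,255),None,150): print(b)
print(proj('wrist',[605,-281,138],s),proj('wrist',[605,-281,78],s))
E
```

```text
t: 6.08
ee_pos: [563.6, -284.8, 275.6]
eef_rot: [0.0, 0.998, -0.062, 0.0]
wrist_force: [0.1, -0.2, 0.1]
opening: 70.1
finger_force: 0.0
[ 565.07384399 -291.93703352  275.33464767] 6.1333
([308.1, 183.2], [295, 168, 26, 35, 545], ((307.5, 185.0), (34.0, 25.0), 90.0))
[305.86393968 186.91949633] [308.71565515 179.20602649]
```

View pics/w2.png

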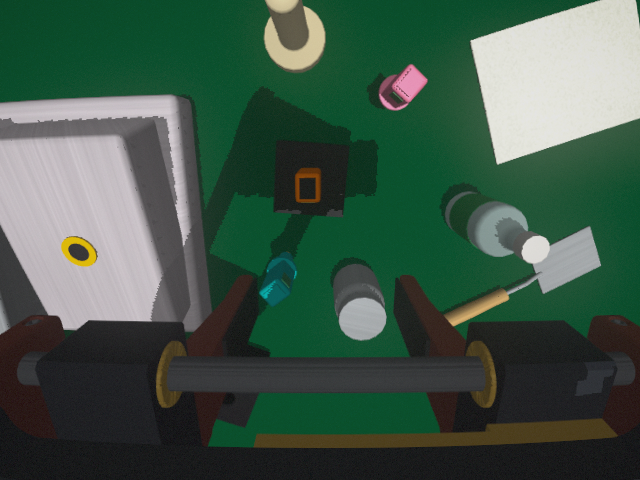

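Run:
```python
from h import *
s=monitor.observe(); im=cv2.imread('pics/w2.png'); print(s['ee_pos'],s['eef_rot'])
h=cv2.cvtColor(im,cv2.COLOR_BGR2HSV); k=cv2.inRange(h,np.array((4,130,60)),np.array((18,255,255)))
c=max(cv2.findContours(k,cv2.RETR_EXTERNAL,cv2.CHAIN_APPROX_NONE)[0],key=cv2.contourArea)
f=cv2.approxPolyDP(cv2.convexHull(c),2.5,True)[:,0]; print(f.tolist(), [plane('wrist',p,138,s).round(1).tolist() for p in f])
inn=blob(im,(0,0,0),(180,255,60),(299,174,318,200),40); print(inn, [plane('wrist',b[0],138,s).round(1) for b in inn])
print(plane('wrist',(307.5,186),138,s))
cv2.imwrite('pics/w2c.png',cv2.resize(im[130:225,260:370],None,fx=6,fy=6,interpolation=cv2.INTER_CUBIC))
```

```text
[ 564.38635179 -288.40690497  275.11142421] [ 1.54851955e-03  9.97967718e-01 -6.36968676e-02  8.62996622e-04]
[[318, 168], [319, 201], [296, 201], [295, 174], [301, 168]] [[618.8, -289.6, 138.0], [590.6, -286.7, 138.0], [593.2, -266.9, 138.0], [616.3, -269.5, 138.0], [620.7, -275.3, 138.0]]
[([307.0, 188.0], [300, 178, 15, 21, 315], ((307.0, 188.0), (20.0, 14.0), 90.0))] [array([ 603.2, -278. ,  138. ])]
[ 604.82981987 -278.62841247  138.        ]
```

View pics/w2c.png

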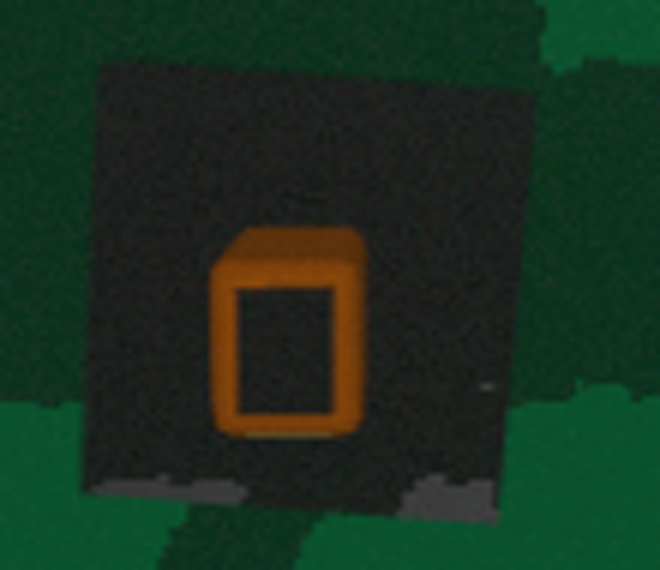

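Run:
```python
from h import *
for i in range(4):
    s=monitor.observe(); im=optics.get_image('wrist')[:,:,::-1].copy(); print(s['t'],s['ee_pos'].round(1),s['eef_rot'].round(4))
    inn=blob(im,(0,0,0),(180,255,60),(295,170,322,204),40); print([(b[0],plane('wrist',b[0],138,s).round(1)) for b in inn if b[1][4]<500])
    r=blob(im,(20,110,80),(35,255,255),(30,210,130,290),100); print([(b[0],plane('wrist',b[0],130,s).round(1)) for b in r])
```

```text
6.1833 [ 564.4 -288.4  275.1] [ 1.50e-03  9.98e-01 -6.37e-02  9.00e-04]
[([300.9, 191.3], array([ 601. , -272.3,  138. ])), ([311.6, 186.9], array([ 603.6, -282. ,  138. ]))]
[([82.6, 249.6], array([573. , -55.4, 130. ]))]
6.2333 [ 563.7 -285.4  275. ] [ 3.00e-04  9.98e-01 -6.32e-02  2.00e-04]
[([301.5, 189.8], array([ 601.4, -269.6,  138. ])), ([314.5, 185.0], array([ 604.1, -281.3,  138. ]))]
[([85.9, 247.9], array([573.1, -55.5, 130. ]))]
6.2833 [ 563.3 -283.4  275.1] [-3.00e-04  9.98e-01 -6.25e-02 -1.00e-04]
[([302.4, 189.3], array([ 601.2, -268.2,  138. ])), ([315.9, 184.0], array([ 604.3, -280.4,  138. ]))]
[([87.9, 246.8], array([573. , -55.5, 130. ]))]
6.3333 [ 563.1 -282.1  275.2] [-4.000e-04  9.981e-01 -6.180e-02 -2.000e-04]
[([302.7, 188.9], array([ 601.3, -267.2,  138. ])), ([316.5, 184.0], array([ 604. , -279.5,  138. ]))]
[([89.0, 246.2], array([572.9, -55.3, 130. ]))]
```

```bash
python3 -m creep '{"travel":[[0.03,0.002,-0.01],[0.041,0.003,-0.03],[0.041,0.003,-0.06],[0.041,0.003,-0.09],[0.041,0.003,-0.12],[0.041,0.003,-0.14],[0.041,0.003,-0.16],[0.041,0.003,-0.175],[0.041,0.003,-0.186],[0.041,0.003,-0.186]],"spin":[0,0,0,0,0,0,0,0,0,0],"claw":[0.07,0.07,0.07,0.07,0.07,0.07,0.07,0.07,0.06,0.05]}' 10
python3 -m creep '{"travel":[[0,0,0],[0,0,0],[0,0,0],[0,0,0],[0,0,0],[0,0,0],[0,0,0],[0,0,0],[0,0,0],[0,0,0]],"spin":[0,0,0,0,0,0,0,0,0,0],"claw":[0.045,0.04,0.035,0.03,0.025,0.02,0.01,0.01,0.01,0.01]}' 10
```

```text
t: 7.22
ee_pos: [602.8, -277.1, 87.5]
eef_rot: [-0.001, 0.998, -0.061, -0.002]
wrist_force: [-0.3, 0.1, -0.5]
opening: 59.4
finger_force: 0.0
t: 8.05
ee_pos: [604.7, -280.0, 90.4]
eef_rot: [0.0, 0.998, -0.061, 0.0]
wrist_force: [-0.5, -0.8, 6.4]
opening: 21.5
finger_force: 10.0
```

```bash
python3 -m creep '{"travel":[[0,0,0.003],[0,0,0.008],[0,0,0.015],[0,0,0.023],[0,0,0.031],[0,0,0.038],[0,0,0.044],[0,0,0.048],[0,0,0.048],[0,0,0.048]],"spin":[0,0,0,0,0,0,0,0,0,0],"claw":[0.01,0.01,0.01,0.01,0.01,0.01,0.01,0.01,0.01,0.01]}' 10
python3 - <<'E'
from h import *
s=monitor.observe(); im=optics.get_image('wrist')[:,:,::-1].copy(); cv2.imwrite('pics/w3.png',im); print(s['ee_pos'],s['t'],s['wrist_force'],s['opening'])
R=Ro.from_quat(np.roll(s['eef_rot'],-1)).as_matrix()
for th in (0,15):
    a=np.radians(th)
    for L in (36,76,94):
        X=s['ee_pos']+R@np.array([L*np.sin(a),0,-19+L*np.cos(a)]); print(th,L,proj('wrist',X,s).round(1))
E
```

```text
t: 8.88
ee_pos: [604.2, -279.1, 138.0]
eef_rot: [-0.0, 0.998, -0.061, 0.0]
wrist_force: [-0.3, -0.0, -2.8]
opening: 22.0
finger_force: 10.0
[ 604.2450794  -279.1176685   137.95926763] 8.8833 [-0.26304899 -0.02631493 -2.80332525] 22.00722243197386
0 36 [325.1 284. ]
0 76 [325.2 259.8]
0 94 [325.2 251.3]
15 36 [325.1 269.2]
15 76 [325.2 232.4]
15 94 [325.2 219.3]
```

View pics/w3.png

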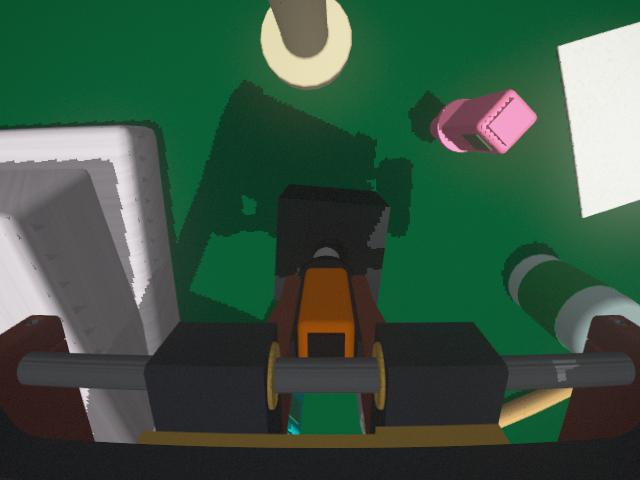

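```bash
python3 -m creep '{"travel":[[-0.004,0.0005,0],[-0.007,0.001,0],[-0.01,0.0012,0],[-0.013,0.0016,0],[-0.016,0.002,0],[-0.019,0.0023,0],[-0.022,0.0027,0],[-0.025,0.003,0],[-0.028,0.0034,0],[-0.03,0.0037,0]],"spin":[0,0,0,0,0,0,0,0,0,0],"claw":[0.01,0.01,0.01,0.01,0.01,0.01,0.01,0.01,0.01,0.01]}' 7
cat > tilt.py <<'E'
from h import *
import sys
s=monitor.observe(); im=optics.get_image('wrist')[:,:,::-1].copy(); cv2.imwrite(sys.argv[1],im)
print(s['t'],s['ee_pos'].round(1),s['wrist_force'].round(1),s['opening'].round(1))
R=Ro.from_quat(np.roll(s['eef_rot'],-1)).as_matrix()
for th in (0,5,10,15,20):
    a=np.radians(th); print(th,[proj('wrist',s['ee_pos']+R@np.array([L*np.sin(a)+r*np.cos(a),0,-19+L*np.cos(a)-r*np.sin(a)]),s).round(1).tolist() for L,r in ((36,0),(76,0),(94,0),(94,4),(-30,-13),(-30,13),(30,13))])
h=cv2.cvtColor(im,cv2.COLOR_BGR2HSV)
o=blob(im,(4,130,60),(18,255,255),(270,180,380,400),100); print([b[:2] for b in o])
col=im[:,321:331].mean(1)
print('rows',[(r,col[r].astype(int).tolist()) for r in range(196,372,3)])
E
python3 tilt.py pics/w4.png
```

```text
t: 9.77
ee_pos: [574.0, -275.8, 137.8]
eef_rot: [0.0, 0.998, -0.061, 0.0]
wrist_force: [1.3, -1.2, -2.7]
opening: 22.1
finger_force: 7.0Traceback (most recent call last):
  File "tilt.py", line 4, in <module>
    print(s['t'],s['ee_pos'].round(1),s['wrist_force'].round(1),s['opening'].round(1))
                                                                ^^^^^^^^^^^^^^^^^^
AttributeError: 'float' object has no attribute 'round'
```

```bash
sed -i "s/s\['opening'\].round(1)/s['opening']/" tilt.py; python3 tilt.py pics/w4.png
```

```text
9.8167 [ 573.6 -275.8  137.8] [ 0.3  0.4 -1.1] 21.919704842761867
0 [[325.1, 284.0], [325.2, 259.8], [325.2, 251.3], [325.2, 246.0], [325.0, 382.9], [324.9, 324.1], [325.1, 266.0]]
5 [[325.1, 278.9], [325.2, 250.5], [325.2, 240.6], [325.2, 235.3], [325.0, 386.1], [324.9, 332.0], [325.1, 262.2]]
10 [[325.1, 273.9], [325.2, 241.4], [325.2, 229.9], [325.2, 224.6], [325.0, 388.7], [324.9, 339.7], [325.1, 258.8]]
15 [[325.1, 269.2], [325.2, 232.4], [325.2, 219.3], [325.2, 214.1], [325.0, 390.5], [324.9, 347.1], [325.1, 255.6]]
20 [[325.1, 264.7], [325.1, 223.6], [325.2, 208.8], [325.1, 203.7], [325.1, 391.6], [324.9, 354.2], [325.0, 252.8]]
[([325.7, 300.4], [297, 250, 58, 108, 4852])]
rows [(196, [32, 32, 31]), (199, [34, 33, 32]), (202, [32, 33, 32]), (205, [31, 32, 32]), (208, [31, 31, 31]), (211, [25, 28, 31]), (214, [36, 78, 100]), (217, [92, 92, 89]), (220, [93, 92, 90]), (223, [93, 92, 91]), (226, [93, 93, 91]), (229, [93, 92, 90]), (232, [93, 92, 91]), (235, [67, 66, 67]), (238, [29, 29, 32]), (241, [28, 29, 33]), (244, [30, 32, 34]), (247, [30, 32, 35]), (250, [17, 54, 96]), (253
[... 164 characters left out ...]
 125]), (277, [10, 65, 126]), (280, [10, 65, 125]), (283, [10, 65, 126]), (286, [10, 65, 126]), (289, [10, 64, 126]), (292, [10, 65, 126]), (295, [10, 65, 127]), (298, [10, 64, 127]), (301, [10, 65, 127]), (304, [10, 64, 127]), (307, [10, 65, 127]), (310, [11, 66, 127]), (313, [11, 65, 127]), (316, [10, 66, 127]), (319, [11, 65, 127]), (322, [10, 64, 127]), (325, [10, 66, 130]), (328, [10, 76, 148]), (331, [10, 82, 161]), (334, [10, 78, 155]), (337, [10, 75, 151]), (340, [27, 29, 36]), (343, [29, 31, 37]), (346, [31, 32, 37]), (349, [31, 31, 36]), (352, [30, 31, 35]), (355, [29, 31, 34]), (358, [49, 49, 49]), (361, [54, 53, 54]), (364, [65, 63, 64]), (367, [56, 57, 56]), (370, [70, 68, 68])]
```

Run:
```python
from h import *
s=monitor.observe()
for f in ('w3','w4'):
    im=cv2.imread(f'pics/{f}.png'); col=im[:,322:330].mean(1)
    print(f,[(r,col[r].astype(int).tolist()) for r in list(range(205,275))+list(range(322,344)) if np.abs(col[r]-col[r-1]).max()>5])
R=Ro.from_quat(np.roll(s['eef_rot'],-1)).as_matrix()
def P(th,L,r,dx=0,dz=0):
    a=np.radians(th); return proj('wrist',s['ee_pos']+R@np.array([L*np.sin(a)+r*np.cos(a)+dx,0,-19+dz+L*np.cos(a)-r*np.sin(a)]),s)[1].round(1)
for th in (0,12,14,16,18,20): print(th,'tip94,4',P(th,94,4),'nose76,9',P(th,76,9),'nose36,9',P(th,36,9),'flbot36,17',P(th,36,17),'fltop',P(th,30,17),'gripbot',P(th,30,13),'griptop',P(th,-30,13))
```

```text
w3 [(247, [46, 54, 58]), (248, [80, 80, 79]), (255, [67, 66, 66]), (256, [26, 28, 29]), (259, [28, 30, 30]), (267, [29, 32, 41]), (268, [20, 52, 91]), (269, [11, 57, 109]), (322, [10, 68, 135]), (323, [10, 73, 143]), (332, [12, 63, 121]), (333, [23, 34, 48]), (334, [26, 27, 33])]
w4 [(211, [26, 29, 32]), (212, [35, 61, 77]), (213, [37, 77, 99]), (214, [36, 81, 105]), (216, [72, 89, 98]), (217, [93, 92, 90]), (235, [65, 64, 65]), (236, [27, 30, 32]), (249, [29, 34, 42]), (250, [17, 54, 96]), (251, [11, 66, 124]), (326, [10, 70, 136]), (327, [10, 73, 142]), (328, [10, 76, 148]), (329, [10, 79, 153]), (330, [10, 82, 159]), (338, [15, 59, 113]), (339, [25, 34, 49]), (340, [27, 28, 36])]
0 tip94,4 246.0 nose76,9 247.0 nose36,9 268.9 flbot36,17 255.2 fltop 258.9 gripbot 266.0 griptop 324.1
12 tip94,4 220.4 nose76,9 225.3 nose36,9 258.0 flbot36,17 245.0 fltop 250.8 gripbot 257.5 griptop 342.7
14 tip94,4 216.2 nose76,9 221.8 nose36,9 256.4 flbot36,17 243.5 fltop 249.6 gripbot 256.2 griptop 345.6
16 tip94,4 212.0 nose76,9 218.4 nose36,9 254.7 flbot36,17 242.1 fltop 248.5 gripbot 255.0 griptop 348.6
18 tip94,4 207.9 nose76,9 214.9 nose36,9 253.2 flbot36,17 240.7 fltop 247.5 gripbot 253.9 griptop 351.4
20 tip94,4 203.7 nose76,9 211.5 nose36,9 251.6 flbot36,17 239.4 fltop 246.5 gripbot 252.8 griptop 354.2
```

```bash
cat > fit.py <<'E'
from h import *
from scipy.optimize import least_squares
def fit(rows,feat,s):
    R=Ro.from_quat(np.roll(s['eef_rot'],-1)).as_matrix()
    def P(p,L,r):
        a=np.radians(p[0]); return proj('wrist',s['ee_pos']+R@np.array([L*np.sin(a)+r*np.cos(a)+p[1],0,-19+p[2]+L*np.cos(a)-r*np.sin(a)]),s)[1]
    q=least_squares(lambda p:[P(p,*f)-r for f,r in zip(feat,rows)],[5,0,0]); return q.x,q.fun
F=dict(tip=(94,4),nose=(76,9),fl=(36,17),gb=(30,13),gt=(-30,13))
E
python3 - <<'E'
from fit import *
np.set_printoptions(precision=2,suppress=True)
s=monitor.observe()
print(fit([247.5,255.5,267.5,323],[F[k] for k in('nose','fl','gb','gt')],s))
print(fit([211.5,216.5,235.5,250,328],[F[k] for k in('tip','nose','fl','gb','gt')],s))
E
```

```text
(array([ 0.29, -2.63,  5.6 ]), array([ 0.15,  0.61, -0.86,  0.11]))
(array([14.57, -0.3 , 13.33]), array([-0.02,  0.21,  1.17, -1.54,  0.17]))
```

```bash
python3 -m creep '{"travel":[[0,0,0],[0,0,0],[0,0,0],[0,0,0.005],[0,0,0.015],[0,0,0.03],[0,0,0.05],[0,0,0.07],[0,0,0.09],[0,0,0.104]],"spin":[0,0,0,0,0,0,0,0,0,0],"claw":[0.01,0.01,0.01,0.01,0.01,0.01,0.01,0.01,0.01,0.01]}' 30
python3 -m creep '{"travel":[[-0.003,0.02,0],[-0.006,0.05,0],[-0.01,0.08,0],[-0.014,0.11,0],[-0.018,0.14,0],[-0.022,0.17,0],[-0.026,0.195,0],[-0.03,0.215,0],[-0.03,0.225,0],[-0.03,0.225,0]],"spin":[0,0,0,0,0,0,0,0,0,0],"claw":[0.01,0.01,0.01,0.01,0.01,0.01,0.01,0.01,0.01,0.01]}' 30
python3 - <<'E'
from h import *
optics.get_image('top');optics.get_image('top')
s=monitor.observe(); im=optics.get_image('wrist')[:,:,::-1].copy(); cv2.imwrite('pics/w5.png',im); print(s['ee_pos'],s['t'],s['wrist_force'],s['opening'])
print(blob(im,(20,110,80),(35,255,255),(200,100,450,350),30), proj('wrist',[572.7,-54.8,130],s))
col=im[:,322:330].mean(1).astype(int); print([(r,col[r].tolist()) for r in range(150,275) if np.abs(col[r]-col[r-1]).max()>6])
cv2.imwrite('pics/w5c.png',cv2.resize(im[150:350,250:400],None,fx=3,fy=3,interpolation=cv2.INTER_CUBIC))
E
```

```text
t: 10.7
ee_pos: [574.9, -276.1, 244.8]
eef_rot: [0.001, 0.998, -0.061, 0.001]
wrist_force: [1.1, -1.5, -1.0]
opening: 21.7
finger_force: 30.0
t: 11.53
ee_pos: [544.2, -49.0, 242.6]
eef_rot: [-0.0, 0.998, -0.06, 0.0]
wrist_force: [-0.5, 0.3, -1.9]
opening: 21.9
finger_force: 30.0
[544.86892045 -51.33139245 242.34937906] 11.6333 [-0.26887506 -0.20711837 -2.04272433] 21.692341183267605
[([322.7, 201.0], [303, 185, 42, 37, 741], ((323.1539306640625, 202.3662872314453), (35.363792419433594, 41.38417053222656), 84.5596694946289)), ([274.4, 346.7], [271, 342, 8, 8, 38], ((274.5, 345.5), (7.0, 7.0), 90.0)), ([377.0, 346.3], [373, 342, 9, 8, 45], ((377.0, 345.5), (7.0, 8.0), 90.0))] [325.17015018 203.47892868]
[(184, [122, 126, 133]), (185, [56, 114, 132]), (186, [37, 122, 147]), (194, [48, 78, 89]), (195, [52, 55, 58]), (212, [55, 72, 85]), (213, [56, 85, 105]), (214, [57, 90, 113]), (216, [81, 95, 104]), (217, [100, 99, 99]), (235, [79, 78, 80]), (236, [51, 50, 55]), (250, [48, 67, 103]), (251, [45, 74, 128])]
```

View pics/w5c.png

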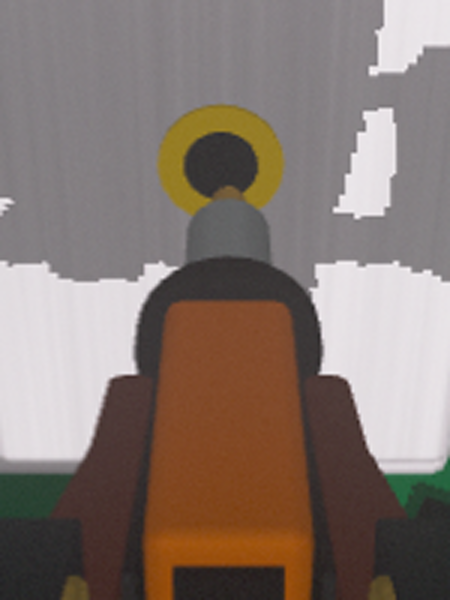

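Run:
```python
from fit import *
np.set_printoptions(precision=2,suppress=True)
s=monitor.observe(); R=Ro.from_quat(np.roll(s['eef_rot'],-1)).as_matrix()
print(s['ee_pos'],s['wrist_force'])
o,d=ray('wrist',(325.9,211.8),s); o=R.T@(o-s['ee_pos']); d=R.T@d
for z in (70,75,80,85): 
    p=o+d*(z-o[2])/d[2]; print(z,p,'tip centre',p-[4*np.cos(.26),0,-4*np.sin(.26)])
print('spot',plane('wrist',(323.4,203.6),130,s))
for dz in (0,4,8,12):
    from scipy.optimize import least_squares
    def P(p,L,r):
        a=np.radians(p[0]); return proj('wrist',s['ee_pos']+R@np.array([L*np.sin(a)+r*np.cos(a)+p[1],0,-19+dz+L*np.cos(a)-r*np.sin(a)]),s)[1]
    q=least_squares(lambda p:[P(p,*F[k])-r for k,r in zip(('tip','nose','fl','gb','gt'),[211.7,216.5,235.5,250,328])],[5,0]); print(dz,q.x,q.fun)
# widths: grip 22mm at bottom/top edge in w3 & w5
for f in ('w3','w5'):
    im=cv2.imread(f'pics/{f}.png'); h=cv2.cvtColor(im,cv2.COLOR_BGR2HSV); k=cv2.inRange(h,np.array((4,120,60)),np.array((18,255,255)))
    print(f,[(r,np.flatnonzero(k[r,290:365])[[0,-1]]+290) for r in (258,275,290,300,310,320,327,331) if k[r,290:365].any()])
    g=im[:,:,:].astype(int); nr=251 if f=='w3' else 228
    print('nose row',nr,[int(v) for v in g[nr,300:352,0]])
```

```text
[544.88 -51.77 242.13] [ 0.48 -0.68 -1.97]
70 [29.97  0.5  70.  ] tip centre [26.1   0.5  71.03]
75 [28.92  0.51 75.  ] tip centre [25.06  0.51 76.03]
80 [27.88  0.51 80.  ] tip centre [24.02  0.51 81.03]
85 [26.84  0.52 85.  ] tip centre [22.97  0.52 86.03]
spot [572.8  -53.85 130.  ]
0 [11.83  5.52] [ 1.24  0.69 -0.45 -2.61  1.17]
4 [12.64  3.77] [ 0.81  0.55  0.07 -2.26  0.86]
8 [13.45  2.02] [ 0.39  0.43  0.57 -1.93  0.55]
12 [14.26  0.28] [-0.    0.32  1.05 -1.61  0.24]
w3 [(275, array([292, 360])), (290, array([291, 364])), (300, array([291, 364])), (310, array([291, 364])), (320, array([290, 364])), (327, array([297, 364])), (331, array([290, 364]))]
nose row 251 [38, 35, 33, 25, 29, 30, 32, 31, 32, 31, 28, 31, 26, 27, 23, 29, 49, 75, 79, 81, 84, 81, 82, 80, 82, 81, 81, 85, 82, 81, 82, 80, 79, 77, 79, 61, 37, 22, 28, 26, 23, 27, 31, 24, 27, 30, 27, 31, 29, 33, 33, 31]
w5 [(258, array([305, 346])), (275, array([303, 348])), (290, array([302, 350])), (300, array([300, 351])), (310, array([299, 352])), (320, array([298, 353])), (327, array([298, 354])), (331, array([297, 354]))]
nose row 228 [129, 128, 131, 128, 126, 126, 129, 130, 127, 127, 131, 132, 106, 89, 91, 94, 92, 97, 97, 99, 101, 100, 97, 101, 100, 100, 100, 101, 103, 101, 101, 100, 97, 97, 93, 93, 95, 92, 90, 95, 123, 128, 130, 129, 127, 126, 127, 130, 129, 132, 130, 128]
```

```bash
python3 -m creep '{"travel":[[0,0,-0.003],[0.0005,0.0003,-0.007],[0.001,0.0005,-0.011],[0.0015,0.0006,-0.015],[0.0019,0.0006,-0.018],[0.0019,0.0006,-0.02],[0.0019,0.0006,-0.0215],[0.0019,0.0006,-0.0215],[0.0019,0.0006,-0.0215],[0.0019,0.0006,-0.0215]],"spin":[0,0,0,0,0,0,0,0,0,0],"claw":[0.01,0.01,0.01,0.01,0.01,0.01,0.01,0.01,0.01,0.01]}' 30
python3 - <<'E'
from h import *
f=[]
for i in range(6):
    s=monitor.observe(); im=optics.get_image('wrist')[:,:,::-1].copy(); f.append(s['wrist_force'])
cv2.imwrite('pics/w6.png',im); print(s['ee_pos'],s['t'],np.mean(f,0),np.std(f,0))
col=im[:,320:328].mean(1).astype(int); print([(r,col[r].tolist()) for r in range(150,275) if np.abs(col[r]-col[r-1]).max()>6])
h=cv2.cvtColor(im,cv2.COLOR_BGR2HSV); k=cv2.inRange(h,np.array((20,110,80)),np.array((35,255,255)))
for r in range(184,224,3):
    z=np.flatnonzero(k[r,280:370])+280; print(r,z[[0,-1]] if len(z) else '',[z[j:j+2].tolist() for j in np.flatnonzero(np.diff(z)>3)])
print(proj('wrist',[572.7,-53.8,130],s))
E
```

```text
t: 12.52
ee_pos: [546.3, -50.1, 220.4]
eef_rot: [-0.0, 0.998, -0.061, 0.0]
wrist_force: [0.1, -0.7, -1.5]
opening: 21.8
finger_force: 30.0
[546.28075667 -50.13952103 220.39915885] 12.7667 [ 0.27100448  0.08393126 -1.85141544] [0.19314271 0.48658021 0.42239941]
[(190, [82, 118, 132]), (191, [38, 117, 141]), (192, [35, 124, 149]), (200, [47, 77, 88]), (201, [51, 52, 55]), (212, [54, 69, 81]), (213, [53, 77, 93]), (214, [54, 82, 101]), (216, [75, 90, 100]), (217, [95, 94, 96]), (235, [79, 78, 80]), (236, [49, 49, 54]), (250, [45, 66, 103]), (251, [42, 74, 128])]
184  []
187  []
190 [324 325] []
193 [314 336] []
196 [309 340] []
199 [307 343] []
202 [305 345] [[317, 333]]
205 [304 346] [[313, 336]]
208 [303 347] [[312, 338]]
211 [303 347] [[311, 338]]
214 [303 347] [[312, 338]]
217 [304 346] [[313, 337]]
220 [305 345] [[315, 337]]
223 [307 343] [[313, 339]]
[325.73352463 210.57232249]
```

```bash
cat > fz.py <<'E'
from h import *
f=[];p=[]
for i in range(8):
    optics.get_image('wrist'); s=monitor.observe(); f.append(s['wrist_force']); p.append(s['ee_pos'])
print(s['t'],np.mean(f,0).round(2),np.mean(p,0).round(2))
E
python3 -m creep '{"travel":[[0.0002,0.0002,-0.001],[0.0005,0.0003,-0.002],[0.0008,0.0004,-0.003],[0.001,0.0004,-0.004],[0.0013,0.0003,-0.005],[0.0015,0.0003,-0.0058],[0.0015,0.0003,-0.0058],[0.0015,0.0003,-0.0058],[0.0015,0.0003,-0.0058],[0.0015,0.0003,-0.0058]],"spin":[0,0,0,0,0,0,0,0,0,0],"claw":[0.01,0.01,0.01,0.01,0.01,0.01,0.01,0.01,0.01,0.01]}' 30
python3 fz.py
python3 -m creep '{"travel":[[0.0001,0,-0.0005],[0.0003,0,-0.001],[0.0004,0,-0.0015],[0.0005,0,-0.0019],[0.0005,0,-0.0019],[0.0005,0,-0.0019],[0.0005,0,-0.0019],[0.0005,0,-0.0019],[0.0005,0,-0.0019],[0.0005,0,-0.0019]],"spin":[0,0,0,0,0,0,0,0,0,0],"claw":[0.01,0.01,0.01,0.01,0.01,0.01,0.01,0.01,0.01,0.01]}' 30
python3 fz.py
```

```text
t: 13.65
ee_pos: [547.7, -49.8, 214.5]
eef_rot: [-0.0, 0.998, -0.061, 0.0]
wrist_force: [-0.4, -0.6, -1.6]
opening: 22.0
finger_force: 30.0
14.05 [-0.12  0.22 -1.93] [547.71 -49.86 214.46]
t: 14.88
ee_pos: [548.2, -49.8, 212.5]
eef_rot: [-0.0, 0.998, -0.061, 0.0]
wrist_force: [0.5, -0.5, -1.2]
opening: 22.0
finger_force: 30.0
15.2833 [-0.14 -0.15 -1.79] [548.21 -49.85 212.54]
```

No contact yet; continue in 2 mm steps.

```bash
python3 -m creep '{"travel":[[0.0001,0,-0.0005],[0.0003,0,-0.001],[0.0004,0,-0.0015],[0.0005,0,-0.0019],[0.0005,0,-0.0019],[0.0005,0,-0.0019],[0.0005,0,-0.0019],[0.0005,0,-0.0019],[0.0005,0,-0.0019],[0.0005,0,-0.0019]],"spin":[0,0,0,0,0,0,0,0,0,0],"claw":[0.01,0.01,0.01,0.01,0.01,0.01,0.01,0.01,0.01,0.01]}' 30
python3 fz.py
python3 -m creep '{"travel":[[0.0001,0,-0.0005],[0.0003,0,-0.001],[0.0004,0,-0.0015],[0.0005,0,-0.0019],[0.0005,0,-0.0019],[0.0005,0,-0.0019],[0.0005,0,-0.0019],[0.0005,0,-0.0019],[0.0005,0,-0.0019],[0.0005,0,-0.0019]],"spin":[0,0,0,0,0,0,0,0,0,0],"claw":[0.01,0.01,0.01,0.01,0.01,0.01,0.01,0.01,0.01,0.01]}' 30
python3 fz.py
python3 - <<'E'
from h import *
s=monitor.observe(); im=optics.get_image('wrist')[:,:,::-1].copy(); cv2.imwrite('pics/w7.png',im)
col=im[:,321:329].mean(1).astype(int); print([(r,col[r].tolist()) for r in range(180,275) if np.abs(col[r]-col[r-1]).max()>6])
k=cv2.inRange(cv2.cvtColor(im,cv2.COLOR_BGR2HSV),np.array((20,110,80)),np.array((35,255,255)))
for r in range(190,232,3):
    z=np.flatnonzero(k[r,280:370])+280; print(r,z[[0,-1]] if len(z) else '',[z[j:j+2].tolist() for j in np.flatnonzero(np.diff(z)>3)])
print(proj('wrist',[572.7,-53.5,130],s))
E
```

```text
t: 16.12
ee_pos: [548.7, -49.8, 210.7]
eef_rot: [-0.0, 0.998, -0.061, 0.0]
wrist_force: [0.1, -0.6, -1.7]
opening: 21.9
finger_force: 30.0
16.5167 [-0.35  0.25 -2.15] [548.71 -49.85 210.64]
t: 17.35
ee_pos: [549.2, -49.9, 208.8]
eef_rot: [-0.0, 0.998, -0.061, 0.0]
wrist_force: [-0.1, -1.3, -2.5]
opening: 21.9
finger_force: 30.0
17.75 [-0.06 -0.14 -1.98] [549.2  -49.85 208.73]
[(196, [123, 126, 132]), (197, [42, 109, 129]), (198, [31, 122, 147]), (207, [46, 68, 76]), (208, [50, 50, 52]), (212, [52, 70, 83]), (213, [53, 81, 100]), (214, [53, 86, 108]), (216, [78, 93, 103]), (217, [98, 98, 97]), (235, [78, 77, 79]), (236, [47, 47, 52]), (250, [43, 64, 102]), (251, [39, 73, 128])]
190  []
193  []
196  []
199 [315 336] []
202 [310 341] []
205 [307 344] []
208 [305 346] [[319, 332]]
211 [304 348] [[315, 336]]
214 [303 348] [[313, 338]]
217 [303 349] [[312, 340]]
220 [303 349] [[312, 340]]
223 [303 348] [[312, 339]]
226 [304 347] [[311, 340]]
229 [306 346] [[311, 340]]
[326.23319086 217.86719154]
```

```bash
python3 -m creep '{"travel":[[-0.0005,0,0],[-0.001,0.0001,0],[-0.0015,0.0002,-0.0005],[-0.0013,0.0002,-0.001],[-0.0012,0.0002,-0.0015],[-0.001,0.0001,-0.002],[-0.001,0.0001,-0.002],[-0.001,0.0001,-0.002],[-0.001,0.0001,-0.002],[-0.001,0.0001,-0.002]],"spin":[0,0,0,0,0,0,0,0,0,0],"claw":[0.01,0.01,0.01,0.01,0.01,0.01,0.01,0.01,0.01,0.01]}' 30
python3 fz.py
python3 -m creep '{"travel":[[0.0001,0,-0.0005],[0.0003,0,-0.001],[0.0004,0,-0.0015],[0.0005,0,-0.0019],[0.0005,0,-0.0019],[0.0005,0,-0.0019],[0.0005,0,-0.0019],[0.0005,0,-0.0019],[0.0005,0,-0.0019],[0.0005,0,-0.0019]],"spin":[0,0,0,0,0,0,0,0,0,0],"claw":[0.01,0.01,0.01,0.01,0.01,0.01,0.01,0.01,0.01,0.01]}' 30
python3 fz.py
```

```text
t: 18.63
ee_pos: [548.2, -49.8, 206.7]
eef_rot: [-0.0, 0.998, -0.061, 0.0]
wrist_force: [0.7, -0.0, -1.4]
opening: 21.9
finger_force: 30.0
19.0333 [-0.06 -0.05 -1.89] [548.21 -49.75 206.74]
t: 19.87
ee_pos: [548.7, -49.7, 204.8]
eef_rot: [-0.0, 0.998, -0.061, 0.0]
wrist_force: [-0.3, -0.2, -1.6]
opening: 21.9
finger_force: 30.0
20.2667 [-0.26  0.12 -1.88] [548.71 -49.75 204.85]
```

```bash
python3 -m creep '{"travel":[[-0.0005,0,0],[-0.001,0.0001,0],[-0.0013,0.0002,-0.0005],[-0.0012,0.0002,-0.001],[-0.0011,0.0002,-0.0015],[-0.001,0.0001,-0.0019],[-0.001,0.0001,-0.0019],[-0.001,0.0001,-0.0019],[-0.001,0.0001,-0.0019],[-0.001,0.0001,-0.0019]],"spin":[0,0,0,0,0,0,0,0,0,0],"claw":[0.01,0.01,0.01,0.01,0.01,0.01,0.01,0.01,0.01,0.01]}' 30
python3 fz.py
cat > look.py <<'E'
from h import *
import sys
s=monitor.observe(); im=optics.get_image('wrist')[:,:,::-1].copy(); cv2.imwrite(sys.argv[1],im)
col=im[:,323:329].mean(1).astype(int); print([(r,col[r].tolist()) for r in range(190,260) if np.abs(col[r]-col[r-1]).max()>6])
k=cv2.inRange(cv2.cvtColor(im,cv2.COLOR_BGR2HSV),np.array((20,110,80)),np.array((35,255,255)))
e=[]
for r in range(196,250):
    z=np.flatnonzero(k[r,280:370])+280
    if len(z)>5: e+=[(z[0],r),(z[-1],r)]
e=np.array([p for p in e if abs(p[0]-326)>8],np.float32); print('ellipse',cv2.fitEllipse(e), 'spot proj',proj('wrist',[572.7,-53.5,130],s))
E
python3 look.py pics/w8.png
```

```text
t: 21.1
ee_pos: [547.6, -49.6, 202.9]
eef_rot: [-0.0, 0.998, -0.061, -0.0]
wrist_force: [-0.2, 0.4, -0.5]
opening: 21.7
finger_force: 30.0
21.5 [-0.82  0.54 -0.43] [547.66 -49.6  202.91]
[(196, [38, 108, 129]), (197, [36, 123, 147]), (206, [42, 84, 98]), (207, [49, 50, 53]), (212, [49, 53, 58]), (213, [52, 81, 101]), (214, [53, 90, 112]), (216, [80, 95, 104]), (217, [98, 97, 97]), (235, [73, 73, 75]), (236, [46, 47, 51]), (250, [41, 63, 101]), (251, [39, 73, 128])]
ellipse ((325.7109680175781, 217.7069549560547), (44.052207946777344, 47.275596618652344), 91.73235321044922) spot proj [326.3040854  217.49917179]
```

```bash
python3 -m creep '{"travel":[[0.0001,0,-0.0005],[0.0003,0,-0.001],[0.0004,0,-0.0015],[0.0005,-0.0001,-0.002],[0.0006,-0.0001,-0.0025],[0.0008,-0.0001,-0.0029],[0.0008,-0.0001,-0.0029],[0.0008,-0.0001,-0.0029],[0.0008,-0.0001,-0.0029],[0.0008,-0.0001,-0.0029]],"spin":[0,0,0,0,0,0,0,0,0,0],"claw":[0.01,0.01,0.01,0.01,0.01,0.01,0.01,0.01,0.01,0.01]}' 30
python3 fz.py; python3 look.py pics/w9.png
```

```text
t: 22.38
ee_pos: [548.4, -49.7, 200.0]
eef_rot: [-0.0, 0.998, -0.061, -0.0]
wrist_force: [-2.3, 1.4, -0.0]
opening: 22.1
finger_force: 30.0
22.7833 [-1.59  1.07  0.7 ] [548.4  -49.71 200.01]
[(197, [113, 124, 132]), (198, [38, 110, 132]), (199, [31, 124, 149]), (208, [46, 79, 91]), (209, [49, 49, 52]), (214, [50, 54, 61]), (215, [54, 85, 104]), (216, [78, 95, 106]), (217, [98, 97, 96]), (235, [73, 73, 75]), (236, [45, 47, 51]), (250, [42, 63, 100]), (251, [37, 72, 126])]
ellipse ((325.79315185546875, 219.56385803222656), (43.9659423828125, 47.969688415527344), 90.89556884765625) spot proj [326.294867   219.50583632]
```

```bash
python3 -m creep '{"travel":[[0.0001,0,-0.0004],[0.0002,0,-0.0008],[0.0003,0,-0.0012],[0.0003,0,-0.0012],[0.0003,0,-0.0012],[0.0003,0,-0.0012],[0.0003,0,-0.0012],[0.0003,0,-0.0012],[0.0003,0,-0.0012],[0.0003,0,-0.0012]],"spin":[0,0,0,0,0,0,0,0,0,0],"claw":[0.01,0.01,0.01,0.01,0.01,0.01,0.01,0.01,0.01,0.01]}' 30
python3 fz.py; python3 fz.py; python3 look.py pics/w10.png
python3 - <<'E'
from fit import *
s=monitor.observe()
print(fit([217,216.5-.2,235.3,250,328],[F['nose']]+[F[k] for k in('nose','fl','gb','gt')],s))
# independent tilt check: spot on the pen axis, grip at tool (0,0,-19): line from spot to grip centre
R=Ro.from_quat(np.roll(s['eef_rot'],-1)).as_matrix(); v=R.T@(np.array([572.7,-53.5,130])-s['ee_pos']); print(v, np.degrees(np.arctan2(v[0],v[2]+19)))
E
```

```text
t: 23.67
ee_pos: [548.8, -49.7, 198.8]
eef_rot: [-0.0, 0.998, -0.061, -0.0]
wrist_force: [-2.2, 0.2, 0.3]
opening: 21.9
finger_force: 30.0
24.0667 [-2.48  0.57  0.66] [548.76 -49.76 198.8 ]
24.4667 [-2.54  0.55  0.8 ] [548.76 -49.76 198.81]
[(198, [96, 122, 132]), (199, [36, 111, 134]), (200, [31, 124, 149]), (209, [47, 70, 78]), (210, [49, 49, 51]), (215, [52, 56, 63]), (216, [77, 93, 102]), (217, [97, 97, 96]), (235, [75, 74, 76]), (236, [46, 47, 51]), (250, [43, 64, 101]), (251, [37, 72, 127])]
ellipse ((325.8170471191406, 220.5479278564453), (44.216426849365234, 48.06410217285156), 90.47348022460938) spot proj [326.28788551 220.43959812]
(array([14.35440753,  0.1313724 , 12.38717524]), array([-0.25445415,  0.44554585,  1.24483295, -1.62405318,  0.17881665]))
[24.18587926  0.77163324 68.82173303] 15.397418981275223
```

```bash
python3 -c "
from cell import finish_job; print(finish_job())"
```

```text
the job is handed in; nothing more can be done
None
```

The lid is shut and the pen is held on the dot, about 15° off vertical and square to the slope, pressing at about 3 N with the spring tip roughly half way in; I handed the job in at about 24.5 s, and no verdict came back.

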